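# Pack soft squeeze bottles into a lidded caddy

### The arm

A 6-joint arm with a two-finger parallel gripper is mounted at the origin on a cart in front of the work surface, level with it; the furniture and walls round the work are solid. World frame = base frame: x ahead of the robot, y to its left, z up, the work surface at z = 0. Lengths are in m, angles in rad, forces in N, time in s.
With the tool pointing down it reaches from about 0.425 to 0.925 m from the base axis. Payload 12.5 kg.
Tool frame: the origin (TCP) lies between the finger pads; the fingertips stand finger_overhang ahead of it and the grasp point (between the pads) lies 8 mm behind it (finger_overhang is the distance from the TCP to the fingertips, in m); z points along the fingers, y is the line along which they close (so a half turn about z gives the same grasp; the last joint's range is limited). The gripper opens to 85 mm and grips with 20 to 120 N. Pads are 22 mm wide; open, the fingers measure 114 mm over their backs; the gripper's body (76 mm by 85 mm) begins 54 mm behind the grasp point. The pads swing forward as they close: fully open they stand 13 mm farther back than shut.
Start: joints at [-1.232, 0.491, 1.559, -0, 1.092, -0.106], TCP at [0.269, -0.564, 0.242] pointing down, gripper open.
Joint ranges: [-3.1, 3.1], [-0.84, 2.19], [0.05, 2.79], [-1.13, 4.28], [0.06, 2.93], [-2.69, 2.69]. Speed limits (rad/s): [2.22, 2.22, 2.79, 3.14, 3.14, 3.14].

### API

Orientations are given as a unit quaternion [x, y, z, w].
In Python, from plant import get_obs, get_image, hand_in, finger_overhang gives the robot as it stands.
- The arm moves only by the tool jog_arm, never from a script. Its argument "steps" is one flat list of numbers, 7 for each row, row after row: the shift along the tool's x, y, z as a fraction of full scale, then the turn, a rotation vector about the tool's x, y, z as a fraction of full scale, then the opening, from -1 (shut) to 1 (fully open). A call has 1 to 12 rows; each row shifts and turns the commanded pose from where the row before left it, along the tool's axes as they then stand; what a row does not reach is not made up. Full scale, the value 1, is 500 mm for a shift and pi rad for a turn. A row lasts 1/8 s, in which the tool goes at most 62.5 mm and 10.7 degrees, less where a joint would pass 70% of its speed; a pose out of reach is approached as far as the arm can. A call with a number of a shift or a turn outside -1 to 1 is refused whole. A call with a gripper value outside its range is refused whole. The fingers move at their own pace and stop on an object; "grip_force" is the grip in N (left out, the last holds). Time passes only in rows, so rows that do not move let the fingers close. It gives the time, the measured TCP pose, the force, the opening and the grip force at its end, in the units of the state.
- get_obs(): the state, without advancing time (a new reading comes with each control period).
- get_image(name): name is "side" or "top"; returns a dict with "frame" (400x640x3 uint8, red, green, blue), "camera_matrix" (3x3 intrinsics, pixels), "xyz" and "rotation" of the camera in the world. Camera axes: x right, y down, z forward; pixel columns grow to the right and rows downward; lengths in m; the calibration is good to about 2 mm. A picture is of the moment at which its call begins. There is no depth.
- hand_in(): hands the job in; it is judged then, once.
The state is a dict: "time": time; "q": joint angles; "joint_velocities": joint speeds; "tau": joint torques, N m; "position": TCP position; "tcp_rot": TCP orientation; "force": force on the tool from outside, world axes, zero at the start; "torque": the same for the moment, N m; "gripper_width": finger opening in m; "grasp_force": force on a finger pad.
Only numpy, scipy, OpenCV 4.12 (cv2) and the standard library are available. Lean on these libraries where they do the work, as an engineer would, in place of code of your own. Each camera call takes 0.05 s, during which the arm holds its last target. There are 200 camera calls.

### The job

Pack up the three soft squeeze bottles: open the clear cover of the blue caddy all the way back, stand the two white flux bottles and the blue glue bottle upright, one in each cell, and close the cover fully again. Handle the bottles gently: squeezed hard, knocked over, dropped or pushed hard into the caddy they squirt; and let the cover down by hand instead of letting it fall shut. Leave the solder spool, the cutters and the tape where they lie.

Things in the scene. Friction and masses are not known exactly. Their poses are not given: they have to be found in the camera images.
- caddy: blue plastic caddy fixed to the table, 196 mm long (its x) and 68 mm deep (its y), with three open cells in a row along x. Origin: centre of its underside, z up. The cells' floor is 7 mm above the table; front wall (-y), ends and dividers are 36 mm high, the back wall (+y) 56 mm, all 4 mm thick; each cell is 60 x 60 mm inside. The clear cover hinged on the back wall closes over the cells
- cell_0 (a point): centre of the floor of the cell at the caddy's -x end, 7 mm above the table; axes as the caddy
- cell_1 (a point): centre of the floor of the middle cell
- cell_2 (a point): centre of the floor of the cell at the caddy's +x end
- cover_hinge (a point): middle of the cover's hinge axis, on the caddy 40 mm behind (+y) its centre and 56 mm above the table; the axis runs along the caddy's x
- cover (a joint): angle of the clear cover, rad: 0 closed, 2.1 fully open, leaning back beyond the back wall (stop). It swings up and over to the caddy's +y side with little friction: released below about 0.95 it falls shut, above about 1.15 it falls open and stays there. The cover is 69 mm high at the front, 196 x 68 mm, 0.18 kg; closed, its top is 105 mm above the table
- cover_bar (a point): middle of the cover's black bar handle: a round bar of 10 mm, 90 mm long, parallel to the caddy's x, 36 mm in front of the cover's front face (31 mm clear for a finger). Closed, it lies 70 mm in front (-y) of the caddy's centre and 92 mm above the table; it turns with the cover about the hinge axis, 110 mm in front of that and 36 mm above it
- flux_bottle_a: flux bottle: soft white plastic squeeze bottle, 34 mm across and 90 mm tall; straight round body up to about 56 mm, then a shoulder to 70 mm and a black dropper tip; about 0.09 kg. Origin: centre of the underside, z up. It squirts if the fingers press it with more than 40 N each (80 N for both together), or if it is pushed down onto something with more than 50 N
- flux_bottle_b: second flux bottle: soft white plastic squeeze bottle, 34 mm across and 90 mm tall; straight round body up to about 56 mm, then a shoulder to 70 mm and a black dropper tip; about 0.09 kg. Origin: centre of the underside, z up. It squirts if the fingers press it with more than 40 N each (80 N for both together), or if it is pushed down onto something with more than 50 N
- glue_bottle: glue bottle: soft blue plastic squeeze bottle with a white label and a yellow tip, 30 mm across and 75 mm tall; straight round body up to about 46 mm, shoulder to 58 mm, tip; about 0.07 kg. Origin: centre of the underside, z up. It too squirts above 40 N from each finger or 50 N pushed down
- welding_inverter: the big dark grey opened machine that stands fixed across the back right of the table, an obstacle to go round: within a box of 265 mm (its x) by 670 mm (its y) by 320 mm high; origin: centre of its underside. The bottles stand in front of it (its -x side)
- solder_spool: bystander: black spool of solder wire, 55 mm across, 33 mm high, standing on its flange; origin: centre of its underside
- red_cutter: bystander: red-handled cutters lying flat, 126 x 61 x 12 mm; origin: centre of the underside
- black_tape: bystander: roll of black tape lying flat, 70 mm across, 19 mm high; origin: centre of its underside

How it is judged:
On the way, in this order (a step that is already met when the one before it is completed fails the run):
1. the cover is swung open all the way back (beyond 1.7 rad) (value of joint cover above 1.7 rad), for 0.2 s.
2. all three bottles stand upright, one in each cell, with the cover still open (beyond 1.5 rad) (value of joint cover above 1.5 rad and (distance between flux_bottle_a and cell_0 below 0.026 m or distance between flux_bottle_a and cell_1 below 0.026 m or distance between flux_bottle_a and cell_2 below 0.026 m) and (distance between flux_bottle_b and cell_0 below 0.026 m or distance between flux_bottle_b and cell_1 below 0.026 m or distance between flux_bottle_b and cell_2 below 0.026 m) and (distance between glue_bottle and cell_0 below 0.026 m or distance between glue_bottle and cell_1 below 0.026 m or distance between glue_bottle and cell_2 below 0.026 m) and angle between each of flux_bottle_a, flux_bottle_b, glue_bottle's own z axis and vertical below 0.12 rad), for 0.2 s.
At the end, for the whole second after the job is handed in: the cover is closed (within 0.06 rad), and the three bottles stand at rest in the caddy, one in each cell: underside within 26 mm of the centre of a cell's floor, tilted less than 0.12 rad (value of joint cover below 0.06 rad and (distance between flux_bottle_a and cell_0 below 0.026 m or distance between flux_bottle_a and cell_1 below 0.026 m or distance between flux_bottle_a and cell_2 below 0.026 m) and (distance between flux_bottle_b and cell_0 below 0.026 m or distance between flux_bottle_b and cell_1 below 0.026 m or distance between flux_bottle_b and cell_2 below 0.026 m) and (distance between glue_bottle and cell_0 below 0.026 m or distance between glue_bottle and cell_1 below 0.026 m or distance between glue_bottle and cell_2 below 0.026 m) and angle between each of flux_bottle_a, flux_bottle_b, glue_bottle's own z axis and vertical below 0.12 rad and linear speed of each of flux_bottle_a, flux_bottle_b, glue_bottle below 0.02 m/s); the robot touches nothing.
It fails at once if a bottle is squeezed: the fingers press on it with more than 80 N in all (both fingers together) (contact force between any of flux_bottle_a, flux_bottle_b, glue_bottle and the fingers above 80 N).
It fails at once if a bottle is pushed into the caddy with more than 50 N (contact force between any of flux_bottle_a, flux_bottle_b, glue_bottle and caddy above 50 N).
It fails at once if a bottle is knocked over (tilted more than 0.6 rad), or dropped or flung (out of the fingers and moving faster than 0.6 m/s, a fall of about 18 mm) (angle between any of flux_bottle_a, flux_bottle_b, glue_bottle's own z axis and vertical above 0.6 rad or (contact force between flux_bottle_a and the fingers below 0.05 N and linear speed of flux_bottle_a above 0.6 m/s) or (contact force between flux_bottle_b and the fingers below 0.05 N and linear speed of flux_bottle_b above 0.6 m/s) or (contact force between glue_bottle and the fingers below 0.05 N and linear speed of glue_bottle above 0.6 m/s)).
It fails at once if the cover falls shut (closes faster than 3.0 rad/s) (velocity of joint cover below -3 rad/s).
It fails at once if the solder spool, the cutters or the tape is moved by more than 20 mm (distance of any of solder_spool, red_cutter, black_tape from where it was at the start of the episode above 0.02 m).
It also fails if it takes over 72 s, if anything falls off the work surface, if the arm or the gripper's body presses on something with over 40 N, if the wrist force passes 120 N, or if a joint passes its speed limit or range.

## Working session

There is one attempt and no reset: what is moved stays moved. The work goes in short steps, Python scripts to look and compute and a tool call to move; the robot and the scene stay as the last step left them, time stands still between calls to the robot, and variables do not carry over. Pictures are saved under pics/ and viewed, at most 10 in all, crops included, and the job is handed in when it is done.

Besides the shell and the picture viewer there is one more tool, called after "Request:" by a JSON object that holds its "method" and its "body". jog_arm: Moves the arm, as the interface text tells. Shift numbers are shares of 500 mm and turn numbers shares of pi rad, none past 1 either way. Its arguments: {"type":"object","properties":{"steps":{"type":"array","items":{"type":"number","minimum":-1,"maximum":1}},"grip_force":{"type":"number"}},"required":["steps"]}

```bash
mkdir -p pics; ls; python3 - <<'E'
from plant import *
import cv2, numpy as np
o=get_obs()
for k,v in o.items(): print(k,np.round(v,4))
print(finger_overhang)
for n in ("side","top"):
    d=get_image(n); cv2.imwrite(f"pics/{n}0.png",d["frame"][:,:,::-1])
    print(n,np.round(d["camera_matrix"],1).tolist(),np.round(d["xyz"],3),np.round(d["rotation"],3).tolist())
E
```

```text
pics
time 0.0
q [-1.2316  0.4916  1.5595 -0.      1.0917 -0.1056]
joint_velocities [-0.0022  0.0017 -0.0025 -0.0029 -0.0023  0.0003]
tau [-1.50000e-03 -6.18463e+01 -2.61593e+01 -2.00000e-04  4.10000e-03
  0.00000e+00]
position [ 0.2688 -0.564   0.2417]
tcp_rot [ 9.754e-01  2.206e-01 -1.000e-04 -6.000e-04]
force [ 0.7281 -0.2591  0.1103]
torque [ 0.0484  0.0095 -0.0318]
grasp_force 0.0
gripper_width 0.0853
0.011
side [[504.5, 0.0, 312.6], [0.0, 504.5, 203.5], [0.0, 0.0, 1.0]] [-0.057  0.869  0.729] [-0.265, 0.829, -0.469, 0.147]
top [[480.5, 0.0, 320.4], [0.0, 480.5, 199.3], [0.0, 0.0, 1.0]] [0.483 0.011 1.379] [-0.701, 0.712, -0.026, 0.021]
```

View pics/side0.png

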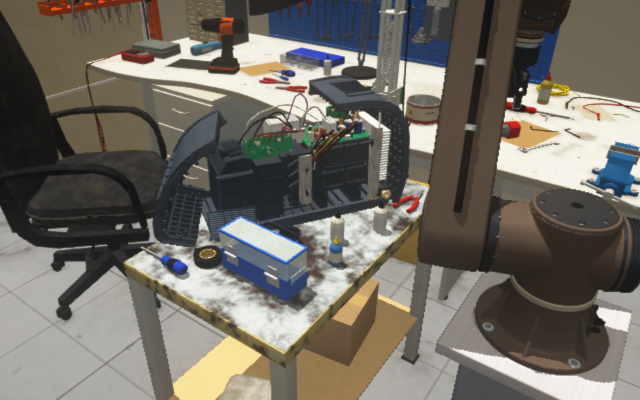

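View pics/top0.png

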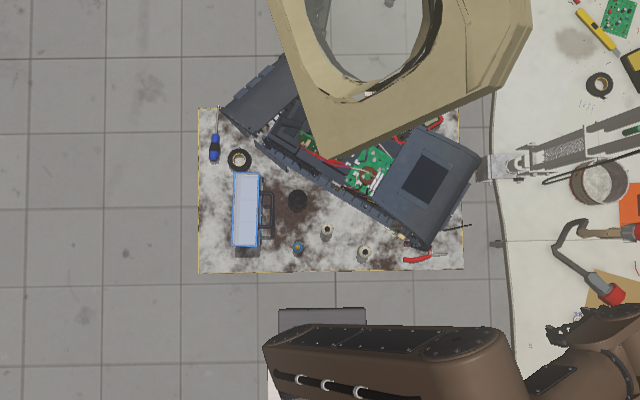

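The side view shows the caddy at about (262,258), the glue bottle at (336,245), flux bottles at about (338,235) and (380,220), and the tape at (207,257). In the top view the caddy is at (247,210), its bar at (267,215), bottles at (327,232), (363,252) and (298,247), the spool at (298,200), and the cutters at (425,255). I'll zoom in next.

```bash
python3 - <<'E'
import cv2
t=cv2.imread("pics/top0.png")[150:280,210:450]; cv2.imwrite("pics/top0z.png",cv2.resize(t,None,fx=3.3,fy=3.3,interpolation=cv2.INTER_CUBIC))
t=cv2.imread("pics/side0.png")[180:310,190:430]; cv2.imwrite("pics/side0z.png",cv2.resize(t,None,fx=3.3,fy=3.3,interpolation=cv2.INTER_CUBIC))
E
```

```text
(no output)
```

View pics/top0z.png

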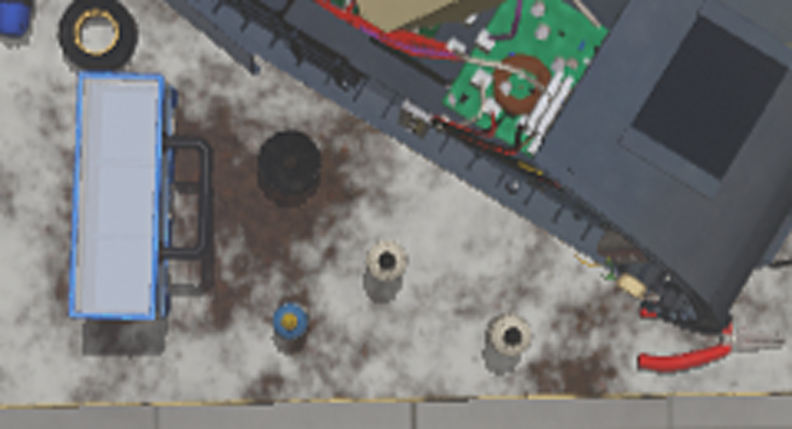

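View pics/side0z.png

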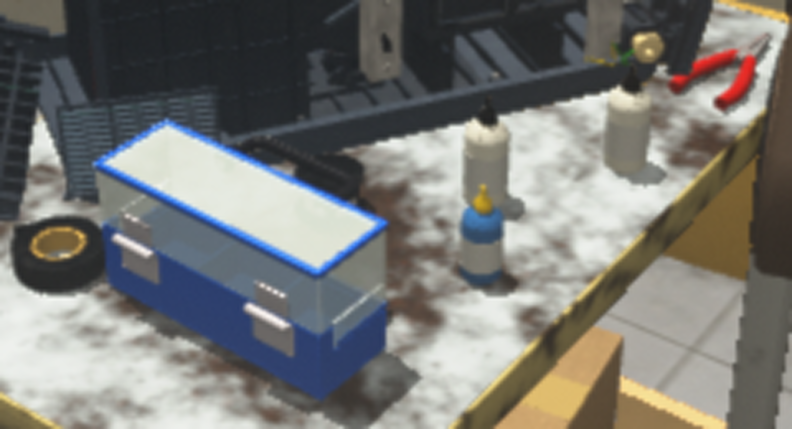

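```bash
cat > h.py <<'E'
import numpy as np, cv2
from plant import *
from scipy.spatial.transform import Rotation as R
def cam(n):
    d=get_image(n); return d
def ray(d,p):
    K=d["camera_matrix"]; r=R.from_quat(d["rotation"]).as_matrix()
    return np.array(d["xyz"]), r@np.linalg.solve(K,[p[0],p[1],1])
def plane(d,p,z):
    o,v=ray(d,p); return (o+v*(z-o[2])/v[2])
def tri(d1,p1,d2,p2):
    o1,v1=ray(d1,p1);o2,v2=ray(d2,p2)
    s=np.linalg.lstsq(np.c_[v1,-v2],o2-o1,rcond=None)[0]
    a=o1+s[0]*v1;b=o2+s[1]*v2; return (a+b)/2,np.linalg.norm(a-b)
def proj(d,X):
    r=R.from_quat(d["rotation"]).as_matrix(); c=r.T@(np.array(X)-d["xyz"]); c=d["camera_matrix"]@c; return c[:2]/c[2]
E
python3 - <<'E'
from h import *
t=cam("top");s=cam("side")
hsv=cv2.cvtColor(t["frame"],cv2.COLOR_RGB2HSV)
m=cv2.inRange(hsv,(100,120,120),(125,255,255)); m[:, :225]=0; m[:,275:]=0; m[:165]=0;m[255:]=0
pts=cv2.findNonZero(m); rc=cv2.minAreaRect(pts); print(rc)
b=cv2.boxPoints(rc); w=np.array([plane(t,p,.105) for p in b]); print(np.round(w,4), w.mean(0))
print([np.round(np.linalg.norm(w[i]-w[i-1]),4) for i in range(4)], [np.degrees(np.arctan2(*(w[i]-w[i-1])[1::-1])) for i in range(4)])
for n,pt,ps,z in (("glue",(297.6,247),(336.4,237.6),.075),("f1",(327.3,228.8),(337.6,211.8),.09),("f2",(365.2,251.8),(380.9,202.7),.09)):
    print(n,plane(t,pt,z).round(4),plane(s,ps,z).round(4),[np.round(x,4) for x in tri(t,pt,s,ps)])
Z=lambda x,y:(210+x/3.3,150+y/3.3)
for n,p,z in (("bar far",Z(207,140),.092),("bar near",Z(207,255),.092),("spool",Z(289,162),.033),("tape",Z(97,33),.019),("inv edge a",Z(250,65),.1),("inv b",Z(500,210),.1),("inv c",Z(690,330),.1),("cut",Z(640,362),.01)):
    print(n,plane(t,p,z).round(3))
E
```

```text
((246.16510009765625, 209.2028350830078), (28.755441665649414, 74.23421478271484), 2.4895529747009277)
[[0.4501 0.2411 0.105 ]
 [0.6467 0.2318 0.105 ]
 [0.6422 0.1554 0.105 ]
 [0.4456 0.1655 0.105 ]] [0.54614365 0.19845362 0.105     ]
[np.float64(0.0758), np.float64(0.1968), np.float64(0.0766), np.float64(0.1969)] [np.float64(86.56489146265127), np.float64(-2.722679907860922), np.float64(-93.40492576156097), np.float64(177.04730405179194)]
glue [0.4427 0.0648 0.075 ] [0.4381 0.071  0.075 ] [array([0.4423, 0.0649, 0.0698]), np.float64(0.0006)]
f1 [ 0.4903 -0.016   0.09  ] [ 0.483  -0.0026  0.09  ] [array([ 0.4908, -0.0159,  0.0804]), np.float64(0.0008)]
f2 [ 0.4274 -0.1161  0.09  ] [ 0.4193 -0.1005  0.09  ] [array([ 0.4271, -0.117 ,  0.0792]), np.float64(0.0005)]
bar far [0.59  0.129 0.092]
bar near [0.497 0.13  0.092]
spool [0.575 0.065 0.033]
tape [0.69  0.23  0.019]
inv edge a [0.65  0.093 0.1  ]
inv b [ 0.529 -0.108  0.1  ]
inv c [ 0.43  -0.258  0.1  ]
cut [ 0.4   -0.233  0.01 ]
```

Request:
{"method": "jog_arm", "body": {"steps": [0,0,-0.08,0,0,0.052,-0.35,0,0,-0.08,0,0,0.052,-0.35,0,0,-0.08,0,0,0.052,-0.35,0,0,-0.08,0,0,0,-0.35,0.054,-0.081,0,0,0,0,-0.35,0.054,-0.081,0,0,0,0,-0.35,0.054,-0.081,0,0,0,0,-0.35,0.054,-0.081,0,0,0,0,-0.35,0.054,-0.081,0,0,0,0,-0.35,0.054,-0.081,0,0,0,0,-0.35,0.054,-0.081,0,0,0,0,-0.35,0.054,-0.081,0,0,0,0,-0.35], "grip_force": 40}}

```text
time: 1.7
position: [0.5001, -0.2489, 0.4022]
tcp_rot: [1.0, -0.023, -0.0, 0.0]
force: [0.5, -0.8, -0.3]
gripper_width: 0.0277
grasp_force: 0.0
```

```bash
cat >> h.py <<'E'
def go(x,y,z,beta=None):
    """print tool-frame shares needed from the current pose to the target (tool down)"""
    o=get_obs(); r=R.from_quat(o["tcp_rot"]); 
    d=r.inv().apply(np.array([x,y,z])-o["position"])/.5
    t=r.apply([1,0,0]); b=np.degrees(np.arctan2(t[1],t[0])); zt=r.apply([0,0,1])
    print("t",o["time"],"p",np.round(o["position"],4),"beta",round(b,2),"zt",np.round(zt,4),"w",round(o["gripper_width"],4),"F",np.round(o["force"],1),"gf",o["grasp_force"])
    print("shares",np.round(d,4), "turn", None if beta is None else np.round(-(beta-b)/180,4))
E
python3 - <<'E'
from h import *
s=get_image("side")
Z=lambda x,y:(190+x/3.3,180+y/3.3)
for p in ((386,226),(320,275),(95,162),(165,122)): print(plane(s,Z(*p),.105).round(4))
go(.543,.134,.15,-2.75)
E
```

```text
[0.4438 0.1767 0.105 ]
[0.447  0.2407 0.105 ]
[0.6443 0.2315 0.105 ]
[0.64   0.1673 0.105 ]
t 1.75 p [ 0.5024 -0.2451  0.4022] beta -2.46 zt [ 0.001   0.0016 -1.    ] w 0.0274 F [ 0.4  3.5 -0.6] gf 0.0
shares [ 0.0481 -0.7602  0.5058] turn 0.0016
```

Request:
{"method": "jog_arm", "body": {"steps": [0.006,-0.095,0,0,0,0,-0.35,0.006,-0.095,0,0,0,0,-0.35,0.006,-0.095,0,0,0,0,-0.35,0.006,-0.095,0,0,0,0,-0.35,0.006,-0.095,0,0,0,0,-0.35,0.006,-0.095,0,0,0,0,-0.35,0.006,-0.095,0,0,0,0,-0.35,0.006,-0.095,0,0,0,0.0016,-0.35,0,0,0.1,0,0,0,-0.35,0,0,0.1,0,0,0,-0.35,0,0,0.1,0,0,0,-0.35,0,0,0.08,0,0,0,-0.35]}}

```text
time: 3.25
position: [0.5401, 0.1282, 0.2104]
tcp_rot: [1.0, -0.025, -0.001, 0.0]
force: [1.2, 0.7, -0.4]
gripper_width: 0.0274
grasp_force: 0.0
```

```bash
python3 - <<'E'
from h import *
for n,(a,b,c,d) in (("top",(230,330,180,270)),("side",(180,300,160,340))):
    f=get_image(n)["frame"][:,:,::-1]; f=f[150:280,210:330] if n=="top" else f[150:290,190:330]
    cv2.imwrite(f"pics/a_{n}.png",cv2.resize(f,(390,400),interpolation=cv2.INTER_CUBIC))
cv2.imwrite("pics/a.png",np.hstack([cv2.imread("pics/a_top.png"),cv2.imread("pics/a_side.png")]))
go(.5422,.1341,.084,-2.7)
E
```

```text
t 3.35 p [0.539  0.128  0.2088] beta -2.89 zt [-6.9e-03 -9.0e-04 -1.0e+00] w 0.0272 F [ 0.3 -0.6  1.1] gf 0.0
shares [ 0.0075 -0.0129  0.2495] turn -0.001
```

View pics/a.png

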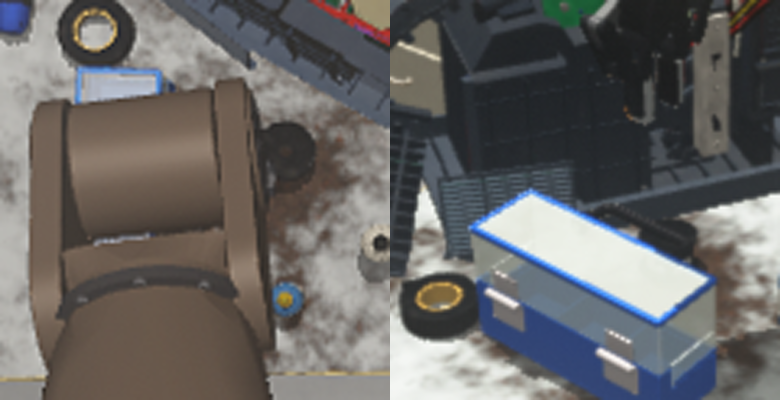

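The hand hovers above the bar, with the caddy still closed. In the side crop the fingers are at about (655,110), above and in front of the cover. Next I descend over the bar and grip it.

Request:
{"method": "jog_arm", "body": {"steps": [0.0075,-0.0125,0,0,0,0,-0.35,0,0,0.06,0,0,0,-0.35,0,0,0.06,0,0,0,-0.35,0,0,0.05,0,0,0,-0.35,0,0,0.04,0,0,0,-0.35,0,0,0.03,0,0,0,-0.35,0,0,0.01,0,0,0,-0.35,0,0,0,0,0,0,-0.35]}}

```text
time: 4.35
position: [0.545, 0.1344, 0.0878]
tcp_rot: [1.0, -0.025, 0.0, -0.0]
force: [0.8, -0.5, 0.1]
gripper_width: 0.028
grasp_force: 0.0
```

```bash
python3 -c "
from h import *
go(.5422,.1341,.084,-2.7)"
```

```text
t 4.35 p [0.545  0.1344 0.0878] beta -2.88 zt [ 8.e-04  0.e+00 -1.e+00] w 0.028 F [ 0.8 -0.5  0.1] gf 0.0
shares [-0.0056  0.0009  0.0076] turn -0.001
```

Request:
{"method": "jog_arm", "body": {"steps": [0,0,0.0076,0,0,0,-0.35,0,0,0,0,0,0,-1,0,0,0,0,0,0,-1,0,0,0,0,0,0,-1,0,0,0,0,0,0,-1]}}

```text
time: 4.97
position: [0.5447, 0.1332, 0.0838]
tcp_rot: [1.0, -0.025, -0.0, 0.001]
force: [-0.6, -11.3, 1.8]
gripper_width: 0.0084
grasp_force: 39.2
```

```bash
python3 - <<'E'
from h import *
go(.5422,.1341,.084,-2.7)
a=0
f=lambda p:np.array([-.110*np.cos(p)+.036*np.sin(p),.110*np.sin(p)+.036*np.cos(p)])
ps=np.linspace(0,2.05,13)
for p,q in zip(ps,ps[1:]): d=f(q)-f(p); print(round(q,2),"toolY",round(-d[0]/.5,4),"toolZ",round(-d[1]/.5,4))
E
```

```text
t 4.975 p [0.5447 0.1332 0.0838] beta -2.87 zt [-2.0e-04 -1.3e-03 -1.0e+00] w 0.0084 F [ -0.6 -11.3   1.8] gf 39.19919192790985
shares [-0.005  -0.0015 -0.0004] turn -0.0009
0.17 toolY -0.0154 toolZ -0.0364
0.34 toolY -0.0214 toolZ -0.0332
0.51 toolY -0.0267 toolZ -0.0291
0.68 toolY -0.0313 toolZ -0.0241
0.85 toolY -0.0349 toolZ -0.0184
1.02 toolY -0.0376 toolZ -0.0122
1.2 toolY -0.0391 toolZ -0.0057
1.37 toolY -0.0395 toolZ 0.0011
1.54 toolY -0.0387 toolZ 0.0078
1.71 toolY -0.0368 toolZ 0.0142
1.88 toolY -0.0339 toolZ 0.0203
2.05 toolY -0.03 toolZ 0.0257
```

Request:
{"method": "jog_arm", "body": {"steps": [0,-0.0154,-0.0364,0,0,0,-1,0,-0.0214,-0.0332,0,0,0,-1,0,-0.0267,-0.0291,0,0,0,-1,0,-0.0313,-0.0241,0,0,0,-1,0,-0.0349,-0.0184,0,0,0,-1,0,-0.0376,-0.0122,0,0,0,-1,0,0,0,0,0,0,-1]}}

```text
time: 5.85
position: [0.5488, 0.2184, 0.1615]
tcp_rot: [1.0, -0.024, 0.001, 0.0]
force: [-4.5, -4.4, 14.4]
gripper_width: 0.0083
grasp_force: 41.6
```

```bash
python3 - <<'E'
from h import *
o=get_obs(); p=o["position"]+[0,0,.008]; go(.5422,.1341,.084,-2.7)
d=p[1:]-[.2436,.056]; print(np.hypot(*d), np.arctan2(d[1],-d[0])-np.arctan2(.036,.110))
E
```

```text
t 5.85 p [0.5488 0.2184 0.1615] beta -2.79 zt [ 1.3e-03 -2.0e-04 -1.0e+00] w 0.0083 F [-4.5 -4.4 14.4] gf 41.63228631019592
shares [-0.0052  0.169   0.1551] turn -0.0005
0.11629094585805765 1.0358859284566095
```

Request:
{"method": "jog_arm", "body": {"steps": [0,-0.0391,-0.0057,0,0,0,-1,0,-0.0395,0.0011,0,0,0,-1,0,-0.0387,0.0078,0,0,0,-1,0,-0.0368,0.0142,0,0,0,-1,0,-0.0339,0.0203,0,0,0,-1,0,-0.02,0.017,0,0,0,-1,0,0,0,0,0,0,-1,0,0,0,0,0,0,-1]}}

```text
time: 6.85
position: [0.5538, 0.3217, 0.1327]
tcp_rot: [1.0, -0.025, -0.0, -0.0]
force: [-4.8, 3.5, 1.3]
gripper_width: 0.0088
grasp_force: 41.0
```

```bash
python3 - <<'E'
from h import *
o=get_obs(); p=o["position"]+[0,0,.008]; go(.5422,.1341,.084,-2.7)
d=p[1:]-[.2436,.056]; print(np.hypot(*d), np.arctan2(d[1],-d[0])-np.arctan2(.036,.110))
E
```

```text
t 6.85 p [0.5538 0.3217 0.1327] beta -2.89 zt [-9.e-04  1.e-04 -1.e+00] w 0.0088 F [-4.8  3.5  1.3] gf 41.03897988796234
shares [-0.0041  0.3758  0.0973] turn -0.0011
0.11514999186237725 1.999434642129415
```

Request:
{"method": "jog_arm", "body": {"steps": [0,0,0,0,0,0,-0.35,0,0,0,0,0,0,-0.35,0,0,-0.06,0,0,0,-0.35,0,0,-0.1,0,0,0,-0.35,0,0,-0.1,0,0,0,0.4,0,0,-0.04,0,0,-0.055,0.4,0,0,0,0,0,-0.055,0.4,0,0,0,0,0,-0.055,0.4,0,0,0,0,0,-0.055,0.4,0,0,0,0,0,-0.055,0.4,0,0,0,0,0,-0.055,0.4,0,0,0,0,0,-0.055,0.4]}}

```text
time: 8.35
position: [0.5544, 0.3213, 0.2829]
tcp_rot: [0.835, 0.55, 0.0, 0.0]
force: [0.1, 0.1, 0.3]
gripper_width: 0.0599
grasp_force: 0.0
```

```bash
python3 - <<'E'
from h import *
go(.4906,-.016,.2,87.3)
f=[]
for n in ("top","side"):
    i=get_image(n)["frame"][:,:,::-1]; i=i[100:300,180:380] if n=="top" else i[100:320,150:370]
    f.append(cv2.resize(i,(400,400),interpolation=cv2.INTER_CUBIC))
cv2.imwrite("pics/b.png",np.hstack(f))
E
```

```text
t 8.35 p [0.5544 0.3213 0.2829] beta 66.72 zt [ 6.e-04 -1.e-04 -1.e+00] w 0.0599 F [0.1 0.1 0.3] gf 0.0
shares [-0.67    0.1494  0.1659] turn -0.1144
```

View pics/b.png

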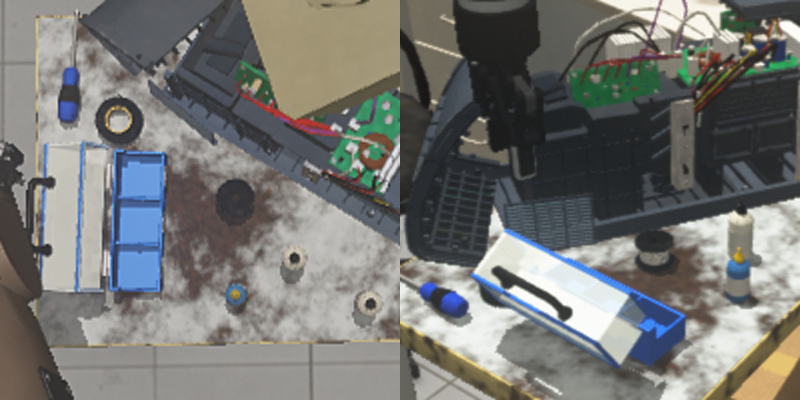

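The cover is fully open: its bar is at about (42,215) in the left crop, and the three cells are visible at (140,180), (137,220) and (137,267). Bottles stand at (292,258), (368,303) and (236,294). I'll refine the cell and bottle positions.

```bash
python3 - <<'E'
from h import *
t=get_image("top"); s=get_image("side")
hsv=cv2.cvtColor(t["frame"],cv2.COLOR_RGB2HSV)
m=cv2.inRange(hsv,(100,120,90),(125,255,255)); m[:, :236]=0; m[:,272:]=0; m[:165]=0;m[255:]=0
m=cv2.morphologyEx(m,cv2.MORPH_OPEN,np.ones((2,2)))
rc=cv2.minAreaRect(cv2.findNonZero(m)); b=cv2.boxPoints(rc)
print(rc); print(np.round([plane(t,p,.036) for p in b],4))
for n,(x,y),rng,z in (("glue",(297.6,247),((20,120,90),(38,255,255)),.07),("f1",(327.3,228.8),((0,0,0),(180,255,70)),.085),("f2",(365.2,251.8),((0,0,0),(180,255,70)),.085)):
    m=cv2.inRange(hsv,*rng); k=np.zeros_like(m); cv2.circle(k,(round(x),round(y)),4,255,-1); M=cv2.moments(m&k,True)
    if M["m00"]: c=(M["m10"]/M["m00"],M["m01"]/M["m00"]); print(n,c,M["m00"],plane(t,c,z).round(4))
E
```

```text
((250.0, 211.0), (70.0, 26.0), 90.0)
[[0.6427 0.2338 0.036 ]
 [0.6415 0.1609 0.036 ]
 [0.4458 0.1625 0.036 ]
 [0.447  0.2347 0.036 ]]
glue (297.5, 246.71428571428572) 14.0 [0.4433 0.0653 0.07  ]
f1 (326.6, 228.6) 15.0 [ 0.4909 -0.0142  0.085 ]
f2 (364.6, 251.6) 15.0 [ 0.4277 -0.115   0.085 ]
```

Request:
{"method": "jog_arm", "body": {"steps": [0,0,0,0,0,-0.057,0.4,0,0,0,0,0,-0.057,0.4,-0.0848,-0.0119,0,0,0,0,0.4,-0.0848,-0.0119,0,0,0,0,0.4,-0.0848,-0.0119,0,0,0,0,0.4,-0.0848,-0.0119,0,0,0,0,0.4,-0.0848,-0.0119,0,0,0,0,0.4,-0.0848,-0.0119,0,0,0,0,0.4,-0.0848,-0.0119,0,0,0,0,0.4,-0.0848,-0.0119,0,0,0,0,0.4,0,0,0.08,0,0,0,0.4,0,0,0.08,0,0,0,0.4]}}

```text
time: 10.05
position: [0.4885, -0.0153, 0.2024]
tcp_rot: [0.728, 0.686, 0.001, 0.001]
force: [0.7, -0.6, -1.2]
gripper_width: 0.06
grasp_force: 0.0
```

```bash
python3 - <<'E'
from h import *
go(.491,-.015,.045,87.3)
E
```

```text
t 10.05 p [ 0.4885 -0.0153  0.2024] beta 86.63 zt [ 2.e-03 -5.e-04 -1.e+00] w 0.06 F [ 0.7 -0.6 -1.2] gf 0.0
shares [0.001  0.0043 0.3149] turn -0.0037
```

Request:
{"method": "jog_arm", "body": {"steps": [0.001,0.004,0.06,0,0,-0.003,0.4,0,0,0.08,0,0,0,0.4,0,0,0.08,0,0,0,0.4,0,0,0.06,0,0,0,0.4,0,0,0.034,0,0,0,0.4,0,0,0,0,0,0,0.1,0,0,0,0,0,0,-0.1,0,0,0,0,0,0,-0.25,0,0,0,0,0,0,-0.4,0,0,0,0,0,0,-0.4], "grip_force": 20}}

```text
time: 11.3
position: [0.4909, -0.0142, 0.0467]
tcp_rot: [0.723, 0.691, 0.001, 0.001]
force: [-0.1, 0.1, 8.2]
gripper_width: 0.0328
grasp_force: 20.3
```

```bash
python3 - <<'E'
from h import *
go(.491,-.015,.045,87.3)
f=[]
for n in ("side",):
    i=get_image(n)["frame"][:,:,::-1]; i=i[150:300,230:430]
    cv2.imwrite("pics/c.png",cv2.resize(i,(600,450),interpolation=cv2.INTER_CUBIC))
E
```

```text
t 11.3 p [ 0.4909 -0.0142  0.0467] beta 87.46 zt [ 1.8e-03 -4.0e-04 -1.0e+00] w 0.0328 F [-0.1  0.1  8.2] gf 20.298072732402943
shares [-0.0016  0.0002  0.0034] turn 0.0009
```

View pics/c.png

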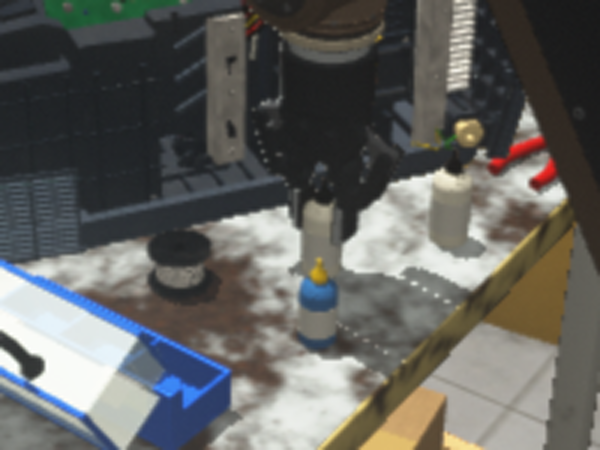

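Request:
{"method": "jog_arm", "body": {"steps": [0,0,-0.06,0,0,0,-0.4,0,0,-0.1,0,0,0,-0.4,0.0735,0.0147,0,0,0,0,-0.4,0.0735,0.0147,0,0,0,0,-0.4,0.0735,0.0147,0,0,0,0,-0.4,0.0735,0.0147,0,0,0,0,-0.4,0.0735,0.0147,0,0,0,0,-0.4,0.0735,0.0147,0,0,0,0,-0.4,0,0.064,0,0,0,0,-0.4,0,0.064,0,0,0,0,-0.4,0,0,0,0,0,0,-0.4]}}

```text
time: 12.72
position: [0.6094, 0.2012, 0.1256]
tcp_rot: [0.723, 0.691, 0.0, 0.0]
force: [-1.2, -0.7, -0.8]
gripper_width: 0.0329
grasp_force: 20.6
```

```bash
python3 - <<'E'
from h import *
go(.609,.201,.055,87.3)
f=[]
for n in ("top","side"):
    i=get_image(n)["frame"][:,:,::-1]; i=i[120:280,200:360] if n=="top" else i[150:310,210:370]
    f.append(cv2.resize(i,(400,400),interpolation=cv2.INTER_CUBIC))
cv2.imwrite("pics/d.png",np.hstack(f))
E
```

```text
t 12.725 p [0.6094 0.2012 0.1256] beta 87.43 zt [ 8.e-04  0.e+00 -1.e+00] w 0.0329 F [-1.2 -0.7 -0.8] gf 20.57131582754664
shares [-0.0005 -0.0009  0.1413] turn 0.0007
```

View pics/d.png

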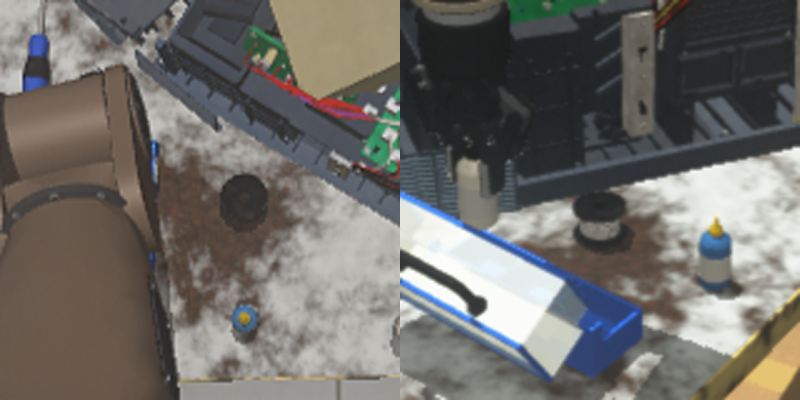

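The bottle is held upright over the far cell, at about (478,195) in the right crop. Lowering now.

Request:
{"method": "jog_arm", "body": {"steps": [0,0,0.05,0,0,0,-0.4,0,0,0.05,0,0,0,-0.4,0,0,0.025,0,0,0,-0.4,0,0,0.01,0,0,0,-0.4,0,0,0.004,0,0,0,-0.4,0,0,0,0,0,0,-0.4]}}

```text
time: 13.58
position: [0.6083, 0.2015, 0.0569]
tcp_rot: [0.722, 0.691, 0.0, 0.0]
force: [-0.1, -0.1, -1.2]
gripper_width: 0.0327
grasp_force: 20.6
```

Request:
{"method": "jog_arm", "body": {"steps": [0,0,0.003,0,0,0,-0.4,0,0,0,0,0,0,0.0,0,0,0,0,0,0,0.13,0,0,0,0,0,0,0.13,0,0,-0.06,0,0,0,0.13,0,0,-0.1,0,0,0,0.13,0,0,-0.1,0,0,0,0.13,-0.0812,-0.0415,-0.02,0,0,0,0.4,-0.0812,-0.0415,0,0,0,0,0.4,-0.0812,-0.0415,0,0,0,0,0.4,-0.0812,-0.0415,0,0,0,0,0.4,-0.0812,-0.0415,0,0,0,0,0.4]}}

```text
time: 15.08
position: [0.4947, 0.0021, 0.195]
tcp_rot: [0.722, 0.691, 0.0, 0.0]
force: [0.8, -0.4, 0.3]
gripper_width: 0.0598
grasp_force: 0.0
```

```bash
python3 - <<'E'
from h import *
go(.4275,-.1155,.045,87.3)
f=[]
for n in ("top","side"):
    i=get_image(n)["frame"][:,:,::-1]; i=i[120:280,200:360] if n=="top" else i[150:310,210:370]
    f.append(cv2.resize(i,(400,400),interpolation=cv2.INTER_CUBIC))
cv2.imwrite("pics/e.png",np.hstack(f))
E
```

```text
t 15.075 p [0.4947 0.0021 0.195 ] beta 87.49 zt [ 5.e-04 -2.e-04 -1.e+00] w 0.0598 F [ 0.8 -0.4  0.3] gf 0.0
shares [-0.2408 -0.1242  0.3   ] turn 0.001
```

View pics/e.png

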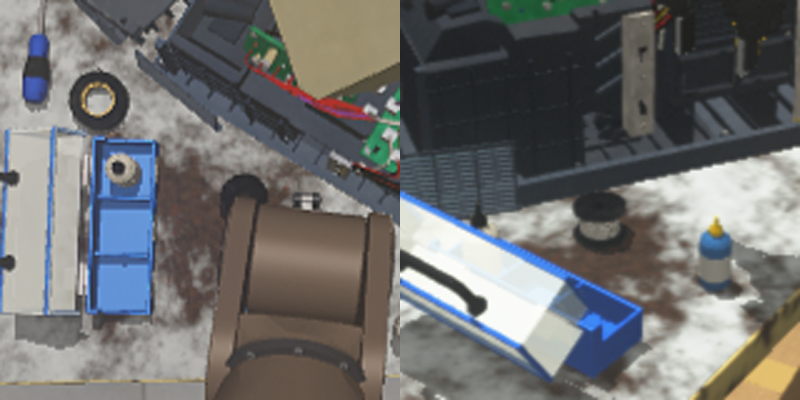

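Flux bottle A stands upright in the far cell, with its tip at (122,170) in the left crop. Going to flux bottle B.

Request:
{"method": "jog_arm", "body": {"steps": [-0.0803,-0.0414,0,0,0,0,0.4,-0.0803,-0.0414,0,0,0,0,0.4,-0.0803,-0.0414,0,0,0,0,0.4,0,0,0.06,0,0,0,0.4,0,0,0.08,0,0,0,0.4]}}

```text
time: 15.8
position: [0.429, -0.115, 0.1249]
tcp_rot: [0.723, 0.691, 0.001, 0.002]
force: [1.6, -0.4, -0.7]
gripper_width: 0.0598
grasp_force: 0.0
```

```bash
python3 - <<'E'
from h import *
go(.4275,-.1155,.045,87.3)
E
```

```text
t 15.8 p [ 0.429  -0.115   0.1249] beta 87.41 zt [ 0.0031 -0.0013 -1.    ] w 0.0598 F [ 1.6 -0.4 -0.7] gf 0.0
shares [-0.001  -0.0034  0.1597] turn 0.0006
```

Request:
{"method": "jog_arm", "body": {"steps": [-0.001,-0.002,0.06,0,0,0,0.4,0,0,0.06,0,0,0,0.4,0,0,0.036,0,0,0,0.4,0,0,0,0,0,0,0.1,0,0,0,0,0,0,-0.1,0,0,0,0,0,0,-0.25,0,0,0,0,0,0,-0.4,0,0,0,0,0,0,-0.4], "grip_force": 20}}

```text
time: 16.8
position: [0.4276, -0.115, 0.0476]
tcp_rot: [0.723, 0.691, 0.0, 0.001]
force: [-0.2, 1.6, 9.2]
gripper_width: 0.0328
grasp_force: 20.5
```

```bash
python3 - <<'E'
from h import *
go(.545,.204,.128,87.3)
E
```

```text
t 16.8 p [ 0.4276 -0.115   0.0476] beta 87.48 zt [ 1.5e-03 -7.0e-04 -1.0e+00] w 0.0328 F [-0.2  1.6  9.2] gf 20.483691861882107
shares [ 0.6476  0.2068 -0.1609] turn 0.001
```

Request:
{"method": "jog_arm", "body": {"steps": [0,0,-0.06,0,0,0,-0.4,0,0,-0.1,0,0,0,-0.4,0.081,0.0259,0,0,0,0,-0.4,0.081,0.0259,0,0,0,0,-0.4,0.081,0.0259,0,0,0,0,-0.4,0.081,0.0259,0,0,0,0,-0.4,0.081,0.0259,0,0,0,0,-0.4,0.081,0.0259,0,0,0,0,-0.4,0.081,0.0259,0,0,0,0,-0.4,0.081,0.0259,0,0,0,0,-0.4,0,0,0,0,0,0,-0.4]}}

```text
time: 18.18
position: [0.5453, 0.2065, 0.1269]
tcp_rot: [0.722, 0.692, 0.0, 0.0]
force: [-0.4, -0.0, -1.0]
gripper_width: 0.0326
grasp_force: 20.5
```

```bash
python3 - <<'E'
from h import *
go(.545,.204,.056,87.3)
E
```

```text
t 18.175 p [0.5453 0.2065 0.1269] beta 87.63 zt [ 1.e-03  3.e-04 -1.e+00] w 0.0326 F [-0.4 -0.  -1. ] gf 20.549364047412837
shares [-0.005  -0.0006  0.1418] turn 0.0018
```

Request:
{"method": "jog_arm", "body": {"steps": [-0.004,0,0.05,0,0,0,-0.4,0,0,0.05,0,0,0,-0.4,0,0,0.025,0,0,0,-0.4,0,0,0.012,0,0,0,-0.4,0,0,0.004,0,0,0,-0.4,0,0,0,0,0,0,-0.4,0,0,0,0,0,0,0.0,0,0,0,0,0,0,0.13,0,0,0,0,0,0,0.13,0,0,-0.06,0,0,0,0.13,0,0,-0.1,0,0,0,0.13,0,0,-0.1,0,0,0,0.13]}}

```text
time: 19.68
position: [0.5446, 0.2022, 0.1876]
tcp_rot: [0.722, 0.691, -0.0, -0.0]
force: [0.5, 0.2, -0.6]
gripper_width: 0.0481
grasp_force: 0.0
```

```bash
python3 - <<'E'
from h import *
go(.443,.065,.036,87.3)
E
```

```text
t 19.675 p [0.5446 0.2022 0.1876] beta 87.48 zt [-6.e-04 -3.e-04 -1.e+00] w 0.0481 F [ 0.5  0.2 -0.6] gf 0.0
shares [-0.283  -0.1908  0.3035] turn 0.001
```

Request:
{"method": "jog_arm", "body": {"steps": [-0.0708,-0.0477,0,0,0,0,0.13,-0.0708,-0.0477,0,0,0,0,0.35,-0.0708,-0.0477,0,0,0,0,0.35,-0.0708,-0.0477,0,0,0,0,0.35,0,0,0.06,0,0,0,0.35,0,0,0.08,0,0,0,0.35]}}

```text
time: 20.42
position: [0.4438, 0.0646, 0.1166]
tcp_rot: [0.723, 0.691, 0.001, 0.001]
force: [-0.1, -0.1, -0.6]
gripper_width: 0.0577
grasp_force: 0.0
```

```bash
python3 - <<'E'
from h import *
go(.443,.065,.042,87.3)
E
```

```text
t 20.425 p [0.4438 0.0646 0.1166] beta 87.42 zt [ 3.4e-03 -1.0e-04 -1.0e+00] w 0.0577 F [-0.1 -0.1 -0.6] gf 0.0
shares [ 0.0008 -0.0022  0.1491] turn 0.0007
```

Request:
{"method": "jog_arm", "body": {"steps": [0,-0.001,0.06,0,0,0,0.35,0,0,0.06,0,0,0,0.35,0,0,0.027,0,0,0,0.35,0,0,0,0,0,0,0.1,0,0,0,0,0,0,-0.1,0,0,0,0,0,0,-0.3,0,0,0,0,0,0,-0.45,0,0,0,0,0,0,-0.45], "grip_force": 20}}

```text
time: 21.42
position: [0.4431, 0.065, 0.0437]
tcp_rot: [0.722, 0.691, 0.0, 0.001]
force: [-1.2, 0.0, 7.0]
gripper_width: 0.0285
grasp_force: 19.3
```

```bash
python3 - <<'E'
from h import *
go(.481,.206,.122,87.3)
E
```

```text
t 21.425 p [0.4431 0.065  0.0437] beta 87.48 zt [ 1.4e-03 -1.0e-04 -1.0e+00] w 0.0285 F [-1.2  0.   7. ] gf 19.282993912347592
shares [ 0.285   0.0636 -0.1565] turn 0.001
```

Request:
{"method": "jog_arm", "body": {"steps": [0,0,-0.06,0,0,0,-0.45,0,0,-0.097,0,0,0,-0.45,0.0712,0.0159,0,0,0,0,-0.45,0.0712,0.0159,0,0,0,0,-0.45,0.0712,0.0159,0,0,0,0,-0.45,0.0712,0.0159,0,0,0,0,-0.45,0,0,0,0,0,0,-0.45]}}

```text
time: 22.3
position: [0.4811, 0.2077, 0.1217]
tcp_rot: [0.722, 0.692, 0.001, 0.0]
force: [-0.9, -0.2, -0.7]
gripper_width: 0.0286
grasp_force: 20.4
```

```bash
python3 - <<'E'
from h import *
go(.481,.206,.052,87.3)
E
```

```text
t 22.3 p [0.4811 0.2077 0.1217] beta 87.62 zt [ 1.2e-03  4.0e-04 -1.0e+00] w 0.0286 F [-0.9 -0.2 -0.7] gf 20.41728064912604
shares [-0.0034 -0.0003  0.1394] turn 0.0018
```

Request:
{"method": "jog_arm", "body": {"steps": [-0.003,0,0.05,0,0,0,-0.45,0,0,0.05,0,0,0,-0.45,0,0,0.025,0,0,0,-0.45,0,0,0.01,0,0,0,-0.45,0,0,0.004,0,0,0,-0.45,0,0,0,0,0,0,-0.45,0,0,0,0,0,0,-0.1,0,0,0,0,0,0,0.05,0,0,0,0,0,0,0.05,0,0,-0.06,0,0,0,0.05,0,0,-0.1,0,0,0,0.05,0,0,-0.1,0,0,0,0.05]}}

```text
time: 23.8
position: [0.4806, 0.2043, 0.1832]
tcp_rot: [0.723, 0.691, -0.0, -0.0]
force: [0.6, -0.1, -1.4]
gripper_width: 0.0447
grasp_force: 0.0
```

```bash
python3 - <<'E'
from h import *
go(.5536,.33,.28,-2.75)
E
```

```text
t 23.8 p [0.4806 0.2043 0.1832] beta 87.48 zt [-6.e-04 -2.e-04 -1.e+00] w 0.0447 F [ 0.6 -0.1 -1.4] gf 0.0
shares [ 0.2575  0.1348 -0.1938] turn 0.5013
```

Request:
{"method": "jog_arm", "body": {"steps": [0,0,-0.1,0,0,0,0.05,0,0,-0.094,0,0,0,-0.3,0.0858,0.045,0,0,0,0,-0.3,0.0858,0.045,0,0,0,0,-0.3,0.0858,0.045,0,0,0,0,-0.3,0,0,0,0,0,0.0557,-0.3,0,0,0,0,0,0.0557,-0.3,0,0,0,0,0,0.0557,-0.3,0,0,0,0,0,0.0557,-0.3,0,0,0,0,0,0.0557,-0.3,0,0,0,0,0,0.0557,-0.3,0,0,0,0,0,0.0557,-0.3]}}

```text
time: 25.3
position: [0.5538, 0.33, 0.2787]
tcp_rot: [0.989, 0.148, -0.0, 0.0]
force: [-1.0, 0.3, -0.0]
gripper_width: 0.0296
grasp_force: 0.0
```

```bash
python3 - <<'E'
from h import *
go(.5536,.333,.2,-2.75)
f=[]
for n in ("top","side"):
    i=get_image(n)["frame"][:,:,::-1]; i=i[140:280,200:340] if n=="top" else i[150:310,210:370]
    f.append(cv2.resize(i,(400,400),interpolation=cv2.INTER_CUBIC))
cv2.imwrite("pics/f.png",np.hstack(f))
E
```

```text
t 25.3 p [0.5538 0.33   0.2787] beta 16.97 zt [-3.e-04 -2.e-04 -1.e+00] w 0.0296 F [-1.   0.3 -0. ] gf 0.0
shares [ 0.0015 -0.0059  0.1574] turn 0.1095
```

View pics/f.png

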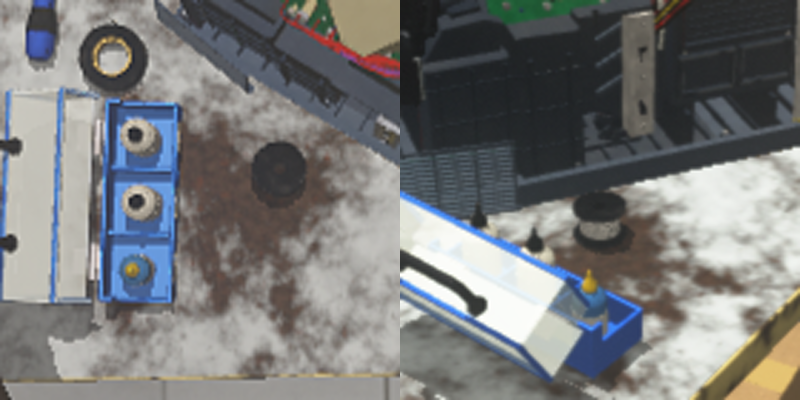

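All three bottles stand in their cells: tips at (133,135), (134,202) and (132,268) in the left crop. The cover is still open, with its bar ends at (10,145) and (8,243). Next I take the bar and let the cover down.

Request:
{"method": "jog_arm", "body": {"steps": [0,0,0,0,0,0.0547,-0.32,0,0,0,0,0,0.0547,-0.32,0,0,0.08,0,0,0,-0.32,0,0,0.08,0,0,0,-0.32,0,0,0.07,0,0,0,-0.32,0,0,0.04,0,0,0,-0.32,0,0,0.02,0,0,0,-0.32,0,0,0,0,0,0,-0.32]}}

```text
time: 26.4
position: [0.5539, 0.33, 0.1336]
tcp_rot: [1.0, -0.02, -0.0, 0.0]
force: [-0.2, 0.5, 0.8]
gripper_width: 0.0291
grasp_force: 0.0
```

```bash
python3 - <<'E'
from h import *
go(.5538,.3298,.1245,-2.75)
E
```

```text
t 26.4 p [0.5539 0.33   0.1336] beta -2.29 zt [-5.e-04 -3.e-04 -1.e+00] w 0.0291 F [-0.2  0.5  0.8] gf 0.0
shares [-0.0001  0.0003  0.0183] turn 0.0025
```

Request:
{"method": "jog_arm", "body": {"steps": [0,0,0.018,0,0,0.0025,-0.32,0,0,0,0,0,0,-0.32,0,0,0,0,0,0,-1,0,0,0,0,0,0,-1,0,0,0,0,0,0,-1,0,0,0,0,0,0,-1], "grip_force": 40}}

```text
time: 27.15
position: [0.554, 0.3296, 0.1252]
tcp_rot: [1.0, -0.025, 0.0, 0.0]
force: [-0.5, -5.8, 3.6]
gripper_width: 0.0086
grasp_force: 39.1
```

```bash
python3 - <<'E'
from h import *
go(.5538,.3298,.1245,-2.75)
f=lambda p:np.array([-.110*np.cos(p)+.036*np.sin(p),.110*np.sin(p)+.036*np.cos(p)])
ps=np.linspace(2.1,0,15)
for p,q in zip(ps,ps[1:]): d=f(q)-f(p); print(round(q,2),"toolY",round(-d[0]/.5,4),"toolZ",round(-d[1]/.5,4))
E
```

```text
t 27.15 p [0.554  0.3296 0.1252] beta -2.84 zt [ 2.e-04 -6.e-04 -1.e+00] w 0.0086 F [-0.5 -5.8  3.6] gf 39.08081531524658
shares [-0.0004 -0.0005  0.0014] turn -0.0005
1.95 toolY 0.0249 toolZ -0.0242
1.8 toolY 0.0282 toolZ -0.0202
1.65 toolY 0.0309 toolZ -0.0157
1.5 toolY 0.0329 toolZ -0.0109
1.35 toolY 0.0342 toolZ -0.0059
1.2 toolY 0.0347 toolZ -0.0007
1.05 toolY 0.0344 toolZ 0.0045
0.9 toolY 0.0333 toolZ 0.0096
0.75 toolY 0.0315 toolZ 0.0144
0.6 toolY 0.029 toolZ 0.019
0.45 toolY 0.0259 toolZ 0.0231
0.3 toolY 0.0221 toolZ 0.0267
0.15 toolY 0.0179 toolZ 0.0297
0.0 toolY 0.0132 toolZ 0.0321
```

Request:
{"method": "jog_arm", "body": {"steps": [0,0.0249,-0.0242,0,0,0,-1,0,0.0282,-0.0202,0,0,0,-1,0,0.0309,-0.0157,0,0,0,-1,0,0.0329,-0.0109,0,0,0,-1,0,0.0342,-0.0059,0,0,0,-1,0,0.0347,-0.0007,0,0,0,-1,0,0.0344,0.0045,0,0,0,-1,0,0.0333,0.0096,0,0,0,-1,0,0,0,0,0,0,-1]}}

```text
time: 28.28
position: [0.5481, 0.2012, 0.1571]
tcp_rot: [1.0, -0.026, 0.001, 0.0]
force: [2.5, -2.2, 5.6]
gripper_width: 0.0083
grasp_force: 41.2
```

```bash
python3 - <<'E'
from h import *
o=get_obs(); p=o["position"]+[0,0,.008]; go(.545,.1332,.084,-2.7)
d=p[1:]-[.2436,.056]; print(np.hypot(*d), np.arctan2(d[1],-d[0])-np.arctan2(.036,.110))
E
```

```text
t 28.275 p [0.5481 0.2012 0.1571] beta -2.92 zt [ 1.2e-03 -8.0e-04 -1.0e+00] w 0.0083 F [ 2.5 -2.2  5.6] gf 41.20634615421295
shares [0.0006 0.1361 0.1464] turn -0.0012
0.11706465915648816 0.884194826762543
```

Request:
{"method": "jog_arm", "body": {"steps": [0,0.0315,0.0144,0,0,0,-1,0,0.029,0.019,0,0,0,-1,0,0.0255,0.0231,0,0,0,-1,0,0.0215,0.0267,0,0,0,-1,0,0.017,0.0297,0,0,0,-1,0,0.0062,0.016,0,0,0,-1,0,0.0053,0.0165,0,0,0,-1,0,0,0.002,0,0,0,-1,0,0,0,0,0,0,-1]}}

```text
time: 29.4
position: [0.5446, 0.1333, 0.0828]
tcp_rot: [1.0, -0.025, 0.0, 0.001]
force: [3.8, -14.4, 6.8]
gripper_width: 0.0084
grasp_force: 43.5
```

```bash
python3 - <<'E'
from h import *
o=get_obs(); p=o["position"]+[0,0,.008]; go(.545,.1332,.0838,-2.7)
d=p[1:]-[.2436,.056]; print(np.hypot(*d), np.arctan2(d[1],-d[0])-np.arctan2(.036,.110))
E
```

```text
t 29.4 p [0.5446 0.1333 0.0828] beta -2.85 zt [ 6.0e-04 -1.8e-03 -1.0e+00] w 0.0084 F [  3.8 -14.4   6.8] gf 43.533174991607666
shares [ 0.0008  0.0002 -0.0019] turn -0.0009
0.11566258194708863 -0.010363183709620749
```

Request:
{"method": "jog_arm", "body": {"steps": [0,0,0,0,0,0,-0.36,0,0,0,0,0,0,-0.36,0,0,0,0,0,0,-0.36,0,0,-0.03,0,0,0,-0.36,0,0,-0.06,0,0,0,-0.36,0,0,-0.08,0,0,0,-0.36,0,0,-0.1,0,0,0,-0.36,0,0,-0.1,0,0,0,-0.36,0,0,0,0,0,0,-0.36,0,0,0,0,0,0,-0.36]}}

```text
time: 30.65
position: [0.5437, 0.1355, 0.2681]
tcp_rot: [1.0, -0.025, 0.0, 0.0]
force: [-0.5, -0.7, -0.6]
gripper_width: 0.0273
grasp_force: 0.0
```

```bash
python3 - <<'E'
from h import *
go(.545,.1332,.0838,-2.7)
s=get_image("side"); f0=cv2.imread("pics/side0.png")
a=cv2.cvtColor(s["frame"],cv2.COLOR_RGB2BGR)
# cover rim: compare blue masks with the closed picture of the start
m=[cv2.inRange(cv2.cvtColor(x,cv2.COLOR_BGR2HSV),(100,150,120),(125,255,255))[205:310,215:312] for x in (f0,a)]
print([int((k>0).sum()) for k in m], int(((m[0]>0)^(m[1]>0)).sum()))
for k in m: print(cv2.boundingRect(cv2.findNonZero(k)))
E
```

```text
t 30.65 p [0.5437 0.1355 0.2681] beta -2.84 zt [ 1.e-04 -1.e-04 -1.e+00] w 0.0273 F [-0.5 -0.7 -0.6] gf 0.0
shares [0.0027 0.0045 0.3686] turn -0.0008
[310, 268] 80
(4, 12, 88, 66)
(4, 12, 88, 67)
```

```bash
python3 -c "
from plant import *
print(hand_in())"
```

```text
the job is handed in; nothing more can be done
None
```

The two flux bottles and the glue bottle stand upright, one per cell, with the cover let down by hand and closed; I handed the job in at about 31 s, and the hand-in reported no verdict.

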